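# Nudge a boiled egg in its cup home into the well of its saucer

## Task

The egg cup with a loose boiled egg in it has been left overhanging the edge of its saucer. Without picking anything up, bring it home with at least two light taps of the fingertips, best low on its foot because it tips easily: tap it part of the way in along the ledge, take the fingers off and let it stand still a moment, then tap again until the foot drops into the round well in the middle of the saucer and the cup stands level there, and back away. Be gentle, do not touch the egg or let it fall out, leave the saucer about where it stands, and do not disturb the other things on the counter.

Things in the scene. Friction and masses are not known exactly. Their poses are not given: they have to be found in the camera images.
- egg_cup: White egg cup, 46 mm tall, 75 g, loose. Origin: centre of its underside, z up; round. Its foot is a drum 45 mm across, straight for the lowest 15 mm; then a waist 22 mm across, then a bowl widening to 42.4 mm at the rim. It slides if pushed on the drum, tips if pushed on the bowl. It starts on the saucer's ledge, axes 46 to 49 mm apart, on the side toward the robot and the left.
- saucer: Blue round saucer, 124 mm across, 10 mm high, loose, 0.28 kg. Origin: centre of its underside, z up; round. Top: a flat ledge 10 mm above the counter round a well 49 mm across whose floor is 6.5 mm above the counter. The cup's foot fits the well with 2 mm clearance all round. Pushed toward the saucer's axis, the cup slides level until about 10 mm from it, then dips and drops 3.5 mm into the well.
- egg: Brown boiled egg, 54 mm long, 41.6 mm thick, about 58 g, lying loose in the bowl of the egg cup, blunt end down. Origin: the middle of the blunt end (lowest point), z axis along the egg to its narrow end. The origin rests 34.5 mm above the underside of the cup and the egg's top reaches 88.5 mm above it.
- canister: Pink square canister with a wooden lid and knob, 102 x 102 mm, 120 mm tall, fixed, right of the saucer; bystander. Origin: centre of its underside. Behind it a tall plaid bag (355 mm high; x from 0.55 m, y from -0.26 to 0.08 m); behind the saucer a black lunch bag (172 mm high; x from 0.52 m, y from 0.12 to 0.45 m). Both are fixed.
- salt_shaker: Glass salt shaker, 44 mm across, 90 mm tall, loose, in front of the canister; bystander. Origin: centre of its underside.
- spice_jar: Spice jar with a dark cap, 41 mm across, 105 mm tall, loose, right of the salt shaker; bystander. Origin: centre of its underside.
- mug: Dark and cream mug, 86 mm across, 121 mm over the handle, 99 mm tall, loose, right of the canister; bystander. Origin: centre of its underside.
- teaspoon: Teaspoon, 130 mm long, 27 mm wide, 11 mm high, lying loose along x between the saucer and the bread basket (a loaf in a basket, 125 mm tall, whose near side is at y = 0.396 m); bystander. Origin: middle of its underside.
- spread_tub: Tub of spread with green sides and yellow rim, 137 x 96 x 53 mm, loose, at the right end of the counter; bystander. Origin: centre of its underside.
Things that resemble listed ones, but are neither listed nor needed, are in the scene too. Of the things that look like the saucer, take the one that is farthest to the robot's right at the start.

How it is judged:
By the outcome, as a careful person would: the job done as asked, in the order asked, and still so for the second after the job is handed in, with the robot touching nothing.
It also fails if it takes over 48 s, if anything falls off the work surface, if the arm or the gripper's body presses on something with over 40 N, if the wrist force passes 120 N, or if a joint passes its speed limit or range.

## Robot

A 6-joint arm with a two-finger parallel gripper is mounted at the origin on a cart in front of the work surface, level with it; the furniture and walls round the work are solid. World frame = base frame: x ahead of the robot, y to its left, z up, the work surface at z = 0. Lengths are in mm, angles in rad, forces in N, time in s.
With the tool pointing down it reaches from about 400 to 925 mm from the base axis. Payload 12.5 kg.
Tool frame: the origin (TCP) lies midway between the tips of the shut fingers; the grasp point (between the pads) lies 19 mm behind it (env.pinch_z is the z of the grasp point in the tool frame, in mm); z points along the fingers, y is the line along which they close (so a half turn about z gives the same grasp; the last joint's range is limited). The gripper opens to 95 mm and grips with 3 to 60 N. Pads are 20 mm wide; open, the fingers measure 119 mm over their backs; the gripper's body (75 mm by 180 mm) begins 59 mm behind the grasp point.
Start: joints at [-1.326, 0.491, 1.559, -0, 1.092, -0.106], TCP at [214.804, -586.946, 214.661] pointing down, gripper open.
Joint ranges: [-3.1, 3.1], [-0.84, 2.19], [0.05, 2.79], [-1.13, 4.28], [0.06, 2.93], [-2.69, 2.69]. Speed limits (rad/s): [2.22, 2.22, 2.79, 3.14, 3.14, 3.14].

## Interface

Orientations are given as [roll, pitch, yaw] about the fixed x, y, z axes, in that order (R = Rz(yaw) Ry(pitch) Rx(roll)).
In Python, from cell import env, eyes gives the robot as it stands.
- The arm moves only by the shell command python3 -m inch 'ROWS'. ROWS is JSON, a list of rows, each a list of 3 entries, a list of its own where there are three numbers: the shift along the tool's x, y, z in units of 60 mm (1.0 is 60 mm), then the turn about the tool's z in units of 5 degrees (1.0 is 5 degrees), then the closure, from -1 (fully open) to 1 (shut). In form: [[[tx, ty, tz], turn, claw], ...]. A call has exactly 10 rows; each row shifts and turns the commanded pose from where the row before left it, along the tool's axes as they then stand; what a row does not reach is not made up. A row lasts 1/8 s, in which the tool goes at most 62.5 mm and 10.7 degrees, less where a joint would pass 70% of its speed; a pose out of reach is approached as far as the arm can. A call is refused whole if a number of a shift passes 1 or a number of a turn 1, either way. A call with a gripper value outside its range is refused whole. The fingers move at their own pace and stop on an object; the grip force is fixed at half the most. Time passes only in rows, so rows that do not move let the fingers close, or fill a call up. It gives the time, the measured TCP pose, the force, the opening and the grip force at its end, in the units of the state.
- env.state(): the state, without advancing time (a new reading comes with each control period).
- eyes.read_camera(name): name is "scene" or "top" or "wrist"; returns a dict with "pixels" (480x640x3 uint8, red, green, blue), "fx", "fy", "cx", "cy" (pixels), "extrinsics" (4x4, takes a point from world to camera coordinates). Camera axes: x right, y down, z forward; pixel columns grow to the right and rows downward; lengths in mm; the calibration is good to about 2 mm. A picture is of the moment at which its call begins. There is no depth.
- env.job_done(): hands the job in; it is judged then, once.
Trained networks look in a picture, given as the dict that the camera call returned (one of the last four; its "shot" number tells which), for a name from the list of things; names that differ only in an ending like _2 or _b are one class to them, and where a whole thing is asked for, a point or a joint stands for the part that bears it (a point fixed in the world has none). Each returns a list of dicts, best first, with "score" (0 to 1); they miss things now and then, are a little off and sometimes report something else, mostly with a low value. They report only what shows in the picture. A call takes as long as a camera call. They do not tell look-alikes from the thing itself.
- eyes.boxes_of(name, picture): "centre" ([row, column] in pixels, amid what is visible of it).
- eyes.cut_out(name, picture): "mask" (480x640 bool, what is visible of it) and "centre" ([row, column] in pixels, amid what is visible of it).
- eyes.spot_point(name, picture): "centre" ([row, column] in pixels: a listed point, or the origin of a listed thing).
The state is a dict: "t": time; "joints": joint angles; "qvel": joint speeds; "tau": joint torques, N m; "eef_pos": TCP position; "tcp_rot": TCP orientation; "ft_force": force on the tool from outside, world axes, zero at the start; "moment": the same for the moment, N m; "opening": opening from 0.0 (shut) to 1.0 (fully open); "grip_force": force on a finger pad.
Only numpy, scipy, OpenCV 4.12 (cv2) and the standard library are available. Lean on these libraries where they do the work, as an engineer would, in place of code of your own. Each camera call takes 0.05 s, during which the arm holds its last target. There are 200 camera calls.

## Working session

There is one attempt and no reset: what is moved stays moved. The work goes in short steps, Python scripts to look and compute and a shell command to move; the robot and the scene stay as the last step left them, time stands still between calls to the robot, and variables do not carry over. Pictures are saved under pics/ and viewed, at most 11 in all, crops included, and the job is handed in when it is done.

```bash
ls; mkdir -p pics; cat > h.py <<'E'
import numpy as np, cv2
from cell import env, eyes
def ray(p,rc):
    E=np.array(p["extrinsics"]);R,t=E[:3,:3],E[:3,3]
    d=R.T@np.array([(rc[1]-p["cx"])/p["fx"],(rc[0]-p["cy"])/p["fy"],1.]);return -R.T@t,d
def onz(p,rc,z):
    o,d=ray(p,rc);return o+d*(z-o[2])/d[2]
def proj(p,X):
    E=np.array(p["extrinsics"]);c=E[:3,:3]@np.array(X,float)+E[:3,3]
    return [p["fy"]*c[1]/c[2]+p["cy"],p["fx"]*c[0]/c[2]+p["cx"]]
def save(p,n): cv2.imwrite("pics/"+n,cv2.cvtColor(p["pixels"],cv2.COLOR_RGB2BGR))
E
python3 - <<'E'
from h import *
s=env.state();print(s["t"],s["eef_pos"],s["tcp_rot"],s["opening"])
for c in ("scene","top"):
    p=eyes.read_camera(c);save(p,c+"0.png")
    for n,z in (("saucer",0),("egg_cup",10),("egg",44.5),("salt_shaker",0),("spice_jar",0),("teaspoon",0),("canister",0),("mug",0)):
        for d in eyes.spot_point(n,p)[:4]: print(c,n,round(d["score"],2),np.round(d["centre"]),np.round(onz(p,d["centre"],z)[:2]))
E
```

```text
pics
0.0 [ 214.74596202 -586.6856131   214.05317102] [-3.14046090e+00 -1.36832462e-04  3.50805229e-01] 1.0039270148651174
scene saucer 0.68 [261. 315.] [457. 224.]
scene saucer 0.63 [375. 154.] [487. 703.]
scene egg_cup 0.49 [271. 308.] [441. 270.]
scene egg 0.79 [259. 306.] [449. 265.]
scene egg 0.71 [232. 389.] [350.  43.]
scene salt_shaker 0.86 [232. 386.] [384.   3.]
scene salt_shaker 0.56 [219. 358.] [478.  13.]
scene spice_jar 0.72 [220. 394.] [396. -52.]
scene spice_jar 0.18 [270. 309.] [448. 259.]
scene teaspoon 0.62 [299. 286.] [423. 368.]
scene canister 0.76 [219. 361.] [473.   5.]
scene mug 0.73 [187. 374.] [ 537. -146.]
top saucer 0.87 [246. 302.] [471. 220.]
top saucer 0.65 [246. 159.] [480. 703.]
top egg_cup 0.37 [249. 288.] [458. 267.]
top egg 0.63 [252. 288.] [443. 264.]
top salt_shaker 0.65 [268. 365.] [390.   7.]
top spice_jar 0.57 [267. 382.] [393. -50.]
top teaspoon 0.51 [257. 258.] [436. 366.]
top canister 0.74 [244. 369.] [474.  -9.]
```

View pics/scene0.png

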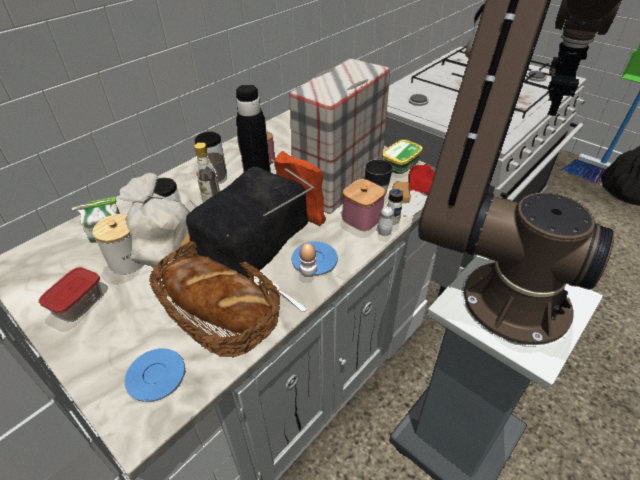

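```bash
python3 - <<'E'
import cv2
a=cv2.imread("pics/top0.png")[205:295,240:400];b=cv2.imread("pics/scene0.png")[200:320,260:420]
a=cv2.resize(a,(533,300),interpolation=3)
b=cv2.resize(b,(400,300),interpolation=3)
import numpy as np
c=np.zeros((600,533,3),np.uint8);c[:300]=a;c[300:,:400]=b
cv2.imwrite("pics/crop0.png",c)
E
```

```text
(no output)
```

View pics/crop0.png

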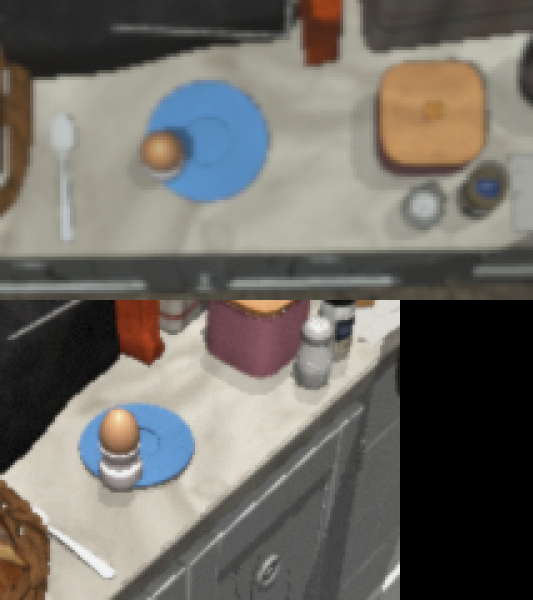

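Saucer candidates in the scene picture are the blue plate at (row 261, col 315), with the cup on it, and the blue plate at (375, 154). The first is farthest right, so I take it; the crop confirms the cup and egg overhang its left/near side. The black bag (x > 520) and the basket (y > 396) limit the gripper body, so I'll straddle the cup with open fingers at a yaw of about 6° and push with the left finger's pad. The tip goes at z ≈ 22.5, which keeps the gripper body above the egg.

```bash
python3 -m inch '[[[0,0,0],0.94,-1],[[0,0,0],0.94,-1],[[0,0,0],0.94,-1],[[0.48,-0.865,0],0,-1],[[0.48,-0.865,0],0,-1],[[0.48,-0.865,0],0,-1],[[0.48,-0.865,0],0,-1],[[0.48,-0.865,0],0,-1],[[0.48,-0.865,0],0,-1],[[0.48,-0.865,0],0,-1]]'
```

```text
t: 2.15
eef_pos: [377.8, -202.9, 214.9]
tcp_rot: [3.141, -0.001, 0.104]
ft_force: [-0.0, -1.0, -0.2]
opening: 1.0
grip_force: 0.0
```

```bash
python3 -m inch '[[[0.228,-0.8,0],0,-1],[[0.228,-0.8,0],0,-1],[[0.228,-0.8,0],0,-1],[[0.228,-0.8,0],0,-1],[[0.228,-0.8,0],0,-1],[[0.228,-0.8,0],0,-1],[[0.228,-0.8,0],0,-1],[[0.228,-0.8,0],0,-1],[[0.228,-0.8,0],0,-1],[[0,0,0],0,-1]]'
python3 - <<'E'
from h import *
s=env.state();print(s["t"],s["eef_pos"],s["tcp_rot"],s["joints"])
p=eyes.read_camera("wrist");save(p,"w1.png")
print(np.round(ray(p,(240,320))[0]),p["fx"])
for n,z in (("saucer",0),("egg_cup",10),("egg",44.5),("teaspoon",0)):
    for d in eyes.spot_point(n,p)[:3]: print(n,round(d["score"],2),np.round(d["centre"]),np.round(onz(p,d["centre"],z)[:2],1))
E
```

```text
t: 3.4
eef_pos: [454.7, 240.4, 214.4]
tcp_rot: [-3.141, -0.0, 0.108]
ft_force: [0.4, -0.1, -0.6]
opening: 1.001
grip_force: 0.0
3.4 [454.69919992 240.44330542 214.35941291] [-3.14139563e+00 -2.70040691e-04  1.08152869e-01] [3.57878328e-01 3.34606183e-01 1.82698585e+00 1.49544519e-04
 9.79690276e-01 1.82043844e+00]
[525. 248. 385.] 368.1960450456898
saucer 0.8 [198. 348.] [464.8 218.7]
egg_cup 0.81 [212. 303.] [446.8 263.8]
egg 0.65 [221. 300.] [444.6 264.4]
teaspoon 0.62 [219. 207.] [426.5 365.1]
```

View pics/w1.png

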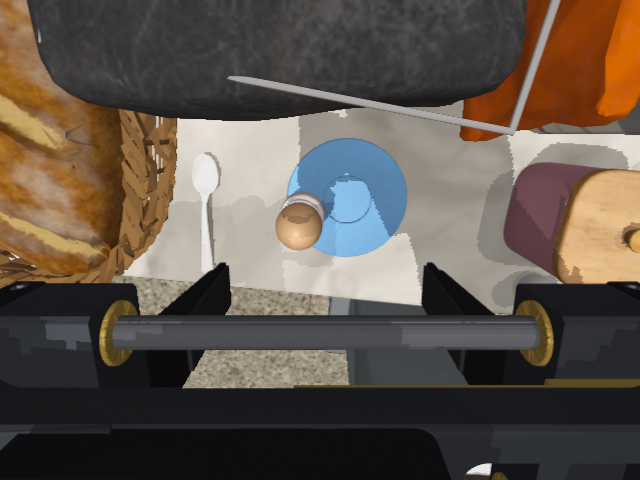

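The wrist view shows the saucer centred near (198, 348), the cup at (212, 303) with the egg in front of it, the spoon at column 207, and the fingers well clear. I'll refine by silhouette fitting.

```bash
cat > m.py <<'E'
from h import *
from scipy.optimize import least_squares, minimize
A=np.linspace(0,2*np.pi,60)
CUP=[(0,22.5),(15,22.5),(46,21.2)]
EGG=[(36,8),(40,14),(46,18),(52,20),(58,20.8),(64,20.4),(72,17.5),(80,12),(86,6),(88,2)]
def sil(p,c,prof,z0,S=4):
    m=np.zeros((480*S,640*S),np.uint8)
    P=[np.array([proj(p,(c[0]+r*np.cos(a),c[1]+r*np.sin(a),z0+z))[::-1] for a in A]) for z,r in prof]
    for a,b in zip(P,P[1:]): cv2.fillConvexPoly(m,cv2.convexHull(np.vstack([a,b]).astype(np.float32)*S).astype(np.int32),255)
    return cv2.resize(m,(640,480),interpolation=cv2.INTER_AREA)/255.
def saucer(p,g):
    hsv=cv2.cvtColor(p["pixels"],cv2.COLOR_RGB2HSV)
    m=cv2.inRange(hsv,(98,100,60),(118,255,255))
    r,c=map(int,proj(p,(*g,10)))
    n,l,s,_=cv2.connectedComponentsWithStats(m)
    m2=np.zeros_like(m)
    for i in range(1,n):
        if s[i,4]>30 and abs(s[i,0]+s[i,2]/2-c)<60 and abs(s[i,1]+s[i,3]/2-r)<60: m2[l==i]=1
    q=np.argwhere(m2); h=cv2.convexHull(q[:,::-1].astype(np.float32))[:,0]
    w=np.array([onz(p,(y,x),9)[:2] for x,y in h])
    f=least_squares(lambda v:np.hypot(w[:,0]-v[0],w[:,1]-v[1])-62,g,loss="soft_l1",f_scale=1.)
    return f.x,np.sqrt(np.mean(f.fun**2))
def cup(p,g,z0=10):
    best=[]
    for n,prof in (("egg",EGG),("egg_cup",CUP+[])):
        ds=[d for d in eyes.cut_out(n,p) if np.hypot(*(np.array(d["centre"])-proj(p,(*g,z0+40))))<40]
        if not ds: print("no",n);continue
        M=np.array(ds[0]["mask"]).astype(float)
        if n=="egg":
            cost=lambda v:np.abs(sil(p,v,prof,z0)-M).sum()
        else:
            cost=lambda v:np.abs(sil(p,v,prof,z0)*(sil(p,v,EGG,z0)<.5)-M).sum()
        f=minimize(cost,g,method="Nelder-Mead",options=dict(initial_simplex=np.array(g)+[[0,0],[6,0],[0,6]],xatol=.1))
        print(" ",n,round(ds[0]["score"],2),np.round(f.x,1),"err",round(f.fun/M.sum(),2))
def look(cams,g,gs,z0=10):
    for c in cams:
        p=eyes.read_camera(c); print(c,"saucer",[np.round(v,1) for v in saucer(p,gs)]); cup(p,g,z0)
    return p
E
python3 - <<'E'
from m import *
look(("wrist","scene","top"),(447,264),(465,219))
E
```

```text
wrist saucer [array([464.3, 220.6]), np.float64(1.7)]
  egg 0.72 [445.9 263.8] err 0.02
  egg_cup 0.68 [445.6 263.7] err 0.16
scene saucer [array([462.3, 221. ]), np.float64(2.0)]
  egg 0.78 [443.6 266.6] err 0.11
no egg_cupTraceback (most recent call last):
  File "<stdin>", line 2, in <module>
  File "m.py", line 37, in look
    p=eyes.read_camera(c); print(c,"saucer",[np.round(v,1) for v in saucer(p,gs)]); cup(p,g,z0)
                                                                    ~~~~~~^^^^^^
  File "m.py", line 19, in saucer
    q=np.argwhere(m2); h=cv2.convexHull(q[:,::-1].astype(np.float32))[:,0]
                         ~~~~~~~~~~~~~~~~~~~~~~~~~~~~~~~~~~~~~~~~~~~~^^^^^
TypeError: 'NoneType' object is not subscriptable
```

```bash
python3 -m inch '[[[-0.4,-0.2,0],0,0.58],[[-0.4,-0.2,0],0,0.58],[[0,0,0.6],0,0.58],[[0,0,0.6],0,0.58],[[0,0,0.6],0,0.58],[[0,0,0.6],0,0.58],[[0,0,0.3],0,0.58],[[0,0,0.2],0,0.58],[[0,0,0.1],0,0.58],[[0,0,0],0,0.58]]'
python3 - <<'E'
from m import *
for c in ("wrist","scene"):
    p=eyes.read_camera(c);save(p,c+"2.png")
    if c=="wrist":
        print(np.round(saucer(p,(464,220))[0],1));cup(p,(446,264))
a=cv2.imread("pics/wrist2.png")[60:420,100:580];b=cv2.imread("pics/scene2.png")[200:320,230:390]
b=cv2.resize(b,(320,240),interpolation=3);c=np.zeros((600,480,3),np.uint8);c[:360]=a;c[360:,:320]=b
cv2.imwrite("pics/c2.png",c)
E
```

```text
t: 5.25
eef_pos: [404.5, 256.8, 34.7]
tcp_rot: [3.142, -0.0, 0.105]
ft_force: [0.2, 1.0, 0.4]
opening: 0.209
grip_force: 0.0
[464.3 220.4]
  egg 0.68 [446.1 264. ] err 0.02
no egg_cup
```

View pics/c2.png

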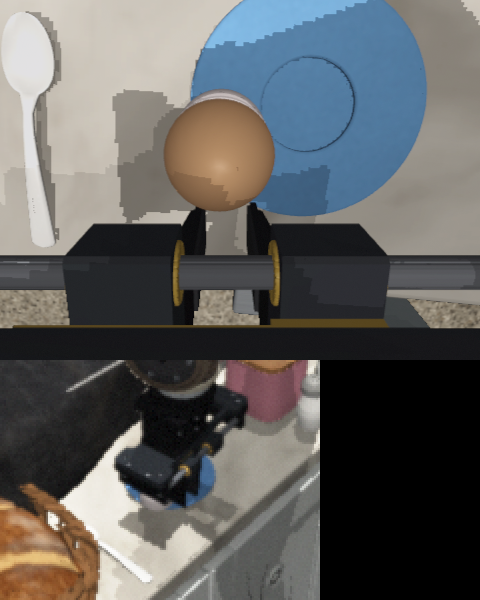

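Fingers sit behind the cup with a 20 mm gap, clear of the egg. I'll lower and close in to about contact.

```bash
python3 -m inch '[[[0,-0.047,0.1],0,0.58],[[0,0,0.1],0,0.58],[[0,0,0],0,0.58],[[0.03,0,0],0,0.58],[[0.03,0,0],0,0.58],[[0.03,0,0],0,0.58],[[0.03,0,0],0,0.58],[[0.03,0,0],0,0.58],[[0,0,0],0,0.58],[[0,0,0],0,0.58]]'
python3 - <<'E'
from m import *
p=look(("wrist",),(446,264),(464,220));print(env.state()["eef_pos"])
E
```

```text
t: 6.7
eef_pos: [413.0, 260.5, 22.6]
tcp_rot: [3.141, 0.0, 0.105]
ft_force: [-1.0, 0.2, -0.2]
opening: 0.213
grip_force: 0.0
wrist saucer [array([464. , 220.4]), np.float64(1.0)]
  egg 0.79 [446.  264.1] err 0.02
no egg_cup
[412.96893276 260.51493376  22.58955121]
```

```bash
python3 -m inch '[[[0.033,0,0],0,0.58],[[0.033,0,0],0,0.58],[[0.033,0,0],0,0.58],[[0.033,0,0],0,0.58],[[0.033,0,0],0,0.58],[[0.033,0,0],0,0.58],[[0.033,0,0],0,0.58],[[0.033,0,0],0,0.58],[[0,0,0],0,0.58],[[0,0,0],0,0.58]]'
python3 - <<'E'
from m import *
p=look(("wrist",),(459,265),(464,220));save(p,"w3.png")
E
```

```text
t: 8.1
eef_pos: [428.9, 262.2, 22.6]
tcp_rot: [3.142, -0.0, 0.105]
ft_force: [-0.1, -0.2, -0.3]
opening: 0.212
grip_force: 0.0
wrist saucer [array([464. , 220.4]), np.float64(3.1)]
  egg 0.71 [459.4 265.6] err 0.03
no egg_cup
```

View pics/w3.png

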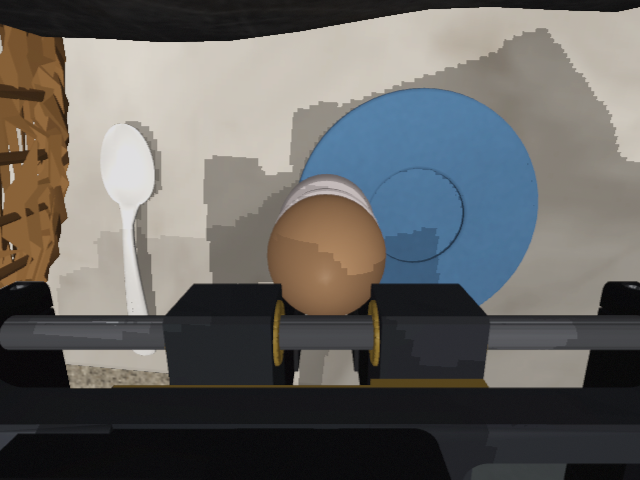

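Tap one went to plan: cup at (459.4, 265.6), saucer unmoved. Now back off, raise, open, and move over the cup.

```bash
python3 -m inch '[[[-0.1,0,0],0,0.58],[[-0.4,0,0],0,0.58],[[0,0,-0.6],0,0.58],[[0,0,-0.6],0,-1],[[0,0,-0.6],0,-1],[[0,0,0],0,-1],[[0.505,0.157,0],0,-1],[[0.505,0.157,0],0,-1],[[0,0,0],0,-1],[[0,0,0],0,-1]]'
python3 - <<'E'
from m import *
p=look(("wrist",),(459,265),(464,220))
E
```

```text
t: 9.5
eef_pos: [460.1, 246.4, 129.6]
tcp_rot: [3.141, 0.002, 0.105]
ft_force: [-0.6, 0.5, -0.9]
opening: 0.888
grip_force: 0.0
wrist saucer [array([464.2, 220.6]), np.float64(0.6)]
no egg
  egg_cup 0.68 [459.1 265.3] err 0.11
```

```bash
python3 -m inch '[[[0.018,0,0],0,-1],[[0,0,0],0,-1],[[0,0,0.5],0,-1],[[0,0,0.5],0,-1],[[0,0,0.4],0,-1],[[0,0,0.2],0,-1],[[0,0,0.12],0,-1],[[0,0,0.065],0,-1],[[0,0,0],0,-1],[[0,0,0],0,-1]]'
python3 - <<'E'
from m import *
p=look(("wrist",),(459,265),(464,220));save(p,"w4.png")
E
```

```text
t: 10.9
eef_pos: [462.5, 246.8, 24.0]
tcp_rot: [-3.141, -0.001, 0.105]
ft_force: [-0.1, -0.1, 0.1]
opening: 0.999
grip_force: 0.0
wrist saucer [array([464.1, 220.5]), np.float64(6.0)]
  egg 0.86 [459.7 265.6] err 0.68
no egg_cup
```

View pics/w4.png

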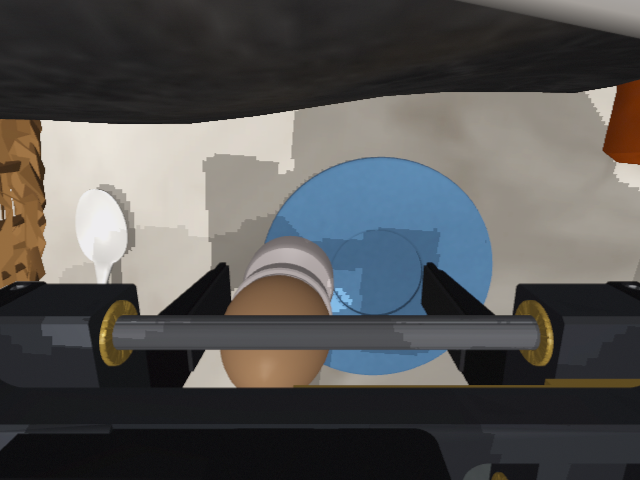

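Both fingers straddle the cup, with a small gap to the left pad near column 220, and it is standing level. Tap two: push along +tool y.

```bash
python3 -m inch '[[[0,0,0.02],0,-1],[[0,0.033,0],0,-1],[[0,0.033,0],0,-1],[[0,0.033,0],0,-1],[[0,0.033,0],0,-1],[[0,0.033,0],0,-1],[[0,0.033,0],0,-1],[[0,0.033,0],0,-1],[[0,0.033,0],0,-1],[[0,0.033,0],0,-1]]'; python3 -m inch '[[[0,0.033,0],0,-1],[[0,0.033,0],0,-1],[[0,0.033,0],0,-1],[[0,0.033,0],0,-1],[[0,0,0],0,-1],[[0,-0.05,0],0,-1],[[0,-0.05,0],0,-1],[[0,0,0],0,-1],[[0,0,0],0,-1],[[0,0,0],0,-1]]'
python3 - <<'E'
from m import *
p=look(("wrist",),(462,243),(464,220));save(p,"w5.png")
E
```

```text
t: 12.3
eef_pos: [464.1, 228.9, 22.3]
tcp_rot: [3.142, -0.0, 0.105]
ft_force: [0.4, 0.3, -0.5]
opening: 0.998
grip_force: 0.4
t: 13.55
eef_pos: [464.3, 227.1, 22.3]
tcp_rot: [3.141, 0.0, 0.105]
ft_force: [-0.2, -0.1, -0.1]
opening: 0.995
grip_force: 0.0
wrist saucer [array([464.1, 220.3]), np.float64(6.1)]
no egg
no egg_cup
```

View pics/w5.png

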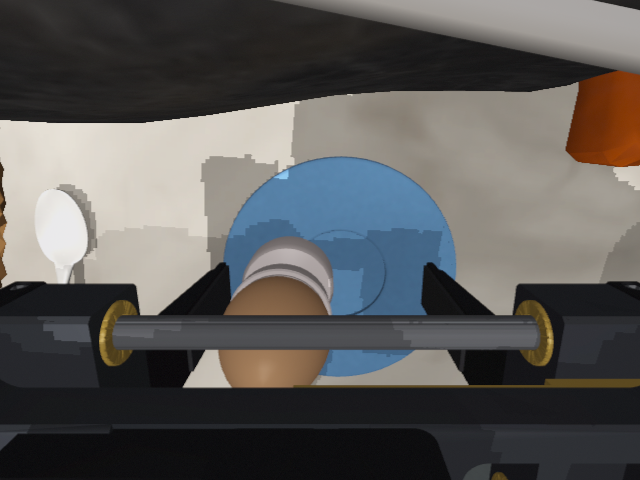

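The cup moved in without sideways drift, and its foot's top edge is still at row 237. The fingers are off and it has stood still. Rest a bit more, then the final tap.

```bash
python3 -m inch '[[[0,0,0],0,-1],[[0,0,0],0,-1],[[0,0,0],0,-1],[[0,0,0],0,-1],[[0,0.033,0],0,-1],[[0,0.033,0],0,-1],[[0,0.033,0],0,-1],[[0,0.033,0],0,-1],[[0,0.033,0],0,-1],[[0,0.033,0],0,-1]]'; python3 -m inch '[[[0,0.033,0],0,-1],[[0,0.033,0],0,-1],[[0,0.033,0],0,-1],[[0,0.033,0],0,-1],[[0,0.025,0],0,-1],[[0,0.025,0],0,-1],[[0,0.025,0],0,-1],[[0,0.025,0],0,-1],[[0,0.025,0],0,-1],[[0,0,0],0,-1]]'
python3 - <<'E'
from m import *
p=look(("wrist",),(462,243),(464,220));save(p,"w6.png")
E
```

```text
t: 14.95
eef_pos: [465.6, 215.2, 22.3]
tcp_rot: [3.142, -0.0, 0.105]
ft_force: [-0.9, 2.1, 1.3]
opening: 1.002
grip_force: 0.6
t: 16.2
eef_pos: [467.2, 199.8, 22.2]
tcp_rot: [3.141, 0.0, 0.105]
ft_force: [-0.4, 0.6, -0.6]
opening: 0.998
grip_force: 0.2
wrist saucer [array([464.1, 220.2]), np.float64(4.4)]
no egg
no egg_cup
```

View pics/w6.png

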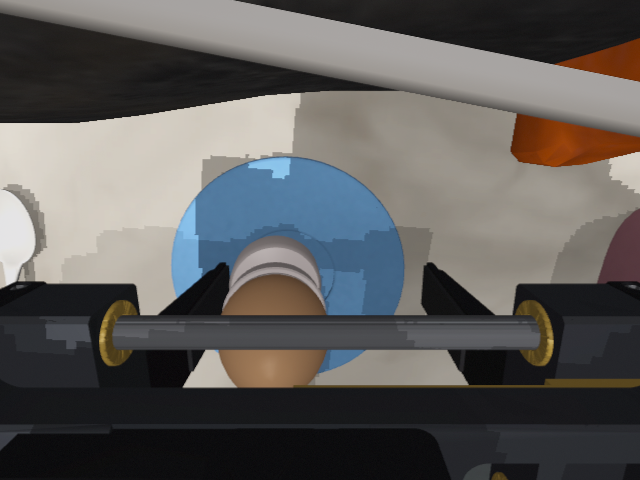

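The foot (columns 233–320, centre about 277) is still about 5 mm short of the well centre (about 288), and the saucer is unmoved. Continue slowly.

```bash
python3 -m inch '[[[0,0.015,0],0,-1],[[0,0.015,0],0,-1],[[0,0.015,0],0,-1],[[0,0.015,0],0,-1],[[0,0,0],0,-1],[[0,0,0],0,-1],[[0,0,0],0,-1],[[0,0,0],0,-1],[[0,0,0],0,-1],[[0,0,0],0,-1]]'
python3 - <<'E'
from m import *
p=look(("wrist",),(462,243),(464,220));save(p,"w7.png")
E
```

```text
t: 17.6
eef_pos: [467.6, 196.4, 22.3]
tcp_rot: [3.141, 0.0, 0.105]
ft_force: [0.1, 1.1, -1.7]
opening: 0.997
grip_force: 0.3
wrist saucer [array([464.1, 220.3]), np.float64(4.1)]
no egg
no egg_cup
```

View pics/w7.png

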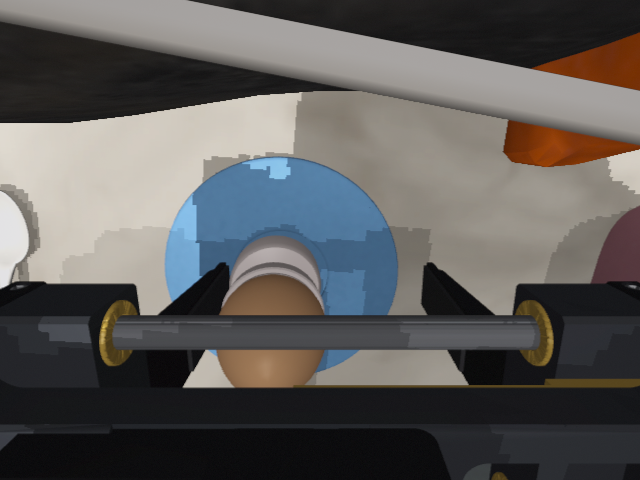

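```bash
python3 -m inch '[[[0,0.012,0],0,-1],[[0,0.012,0],0,-1],[[0,0.012,0],0,-1],[[0,0,0],0,-1],[[0,0,0],0,-1],[[0,0,0],0,-1],[[0,0,0],0,-1],[[0,0,0],0,-1],[[0,0,0],0,-1],[[0,0,0],0,-1]]'
python3 - <<'E'
from m import *
p=look(("wrist",),(462,243),(464,220));save(p,"w8.png")
a=[cv2.imread(f"pics/w{i}.png")[140:400,150:420] for i in (7,8)]
cv2.imwrite("pics/c8.png",cv2.resize(np.hstack(a),None,fx=1.45,fy=1.45))
E
```

```text
t: 19.0
eef_pos: [467.8, 194.3, 22.3]
tcp_rot: [3.142, -0.0, 0.105]
ft_force: [1.0, 0.5, -0.3]
opening: 0.999
grip_force: 0.3
wrist saucer [array([464.1, 220.2]), np.float64(3.9)]
no egg
no egg_cup
```

View pics/c8.png

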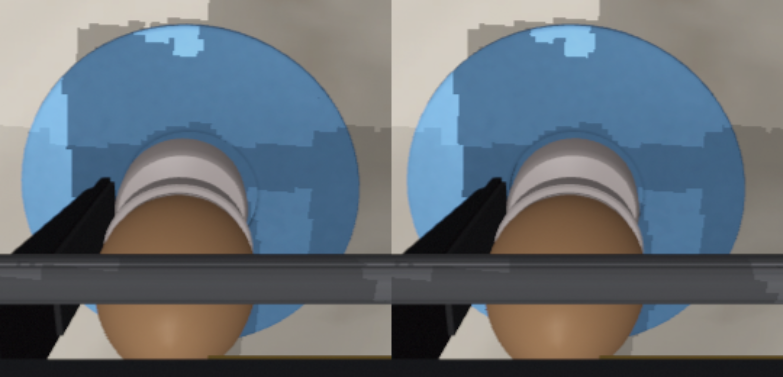

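It looks centred now, with the well rim visible round the right of the foot. Back off, raise, and check.

```bash
python3 -m inch '[[[0,-0.05,0],0,-1],[[0,-0.1,0],0,-1],[[0,-0.15,0],0,-1],[[0,0,-0.3],0,-1],[[0,0,-0.6],0,-1],[[0,0,-0.6],0,-1],[[0,0,-0.6],0,-1],[[0,0,-0.6],0,-1],[[0,0,-0.4],0,-1],[[-0.5,0,0],0,-1]]'
python3 - <<'E'
from m import *
for z in (10,6.5):
    print(z);p=look(("wrist","scene"),(464,221),(464,220),z)
    save(p,"s9.png")
p=eyes.read_camera("wrist");save(p,"w9.png")
q=proj(p,(464,220,40));r,c=map(int,q);r=max(r,75)
a=cv2.imread("pics/w9.png")[r-75:r+75,c-90:c+90]
b=cv2.imread("pics/s9.png")[220:295,270:360]
cv2.imwrite("pics/c9.png",np.hstack([cv2.resize(x,(390,325),interpolation=2) for x in (a,b)]))
E
```

```text
t: 20.4
eef_pos: [437.2, 209.8, 209.9]
tcp_rot: [-3.141, -0.004, 0.105]
ft_force: [-0.7, 1.1, -0.3]
opening: 0.998
grip_force: 0.0
10
wrist saucer [array([464.5, 220.2]), np.float64(0.8)]
  egg 0.84 [464.1 220.4] err 0.04
  egg_cup 0.8 [463.8 220.7] err 0.27
scene saucer [array([462.2, 220.5]), np.float64(2.0)]
  egg 0.6 [457.6 225.7] err 0.09
  egg_cup 0.49 [459.  224.7] err 0.26
6.5
wrist saucer [array([464.4, 220.2]), np.float64(0.8)]
  egg 0.79 [463.9 220.7] err 0.07
  egg_cup 0.52 [463.5 220.3] err 0.22
scene saucer [array([461.8, 220.6]), np.float64(2.0)]
  egg 0.53 [460.5 223.1] err 0.05
  egg_cup 0.62 [461.1 222.4] err 0.11
```

View pics/c9.png

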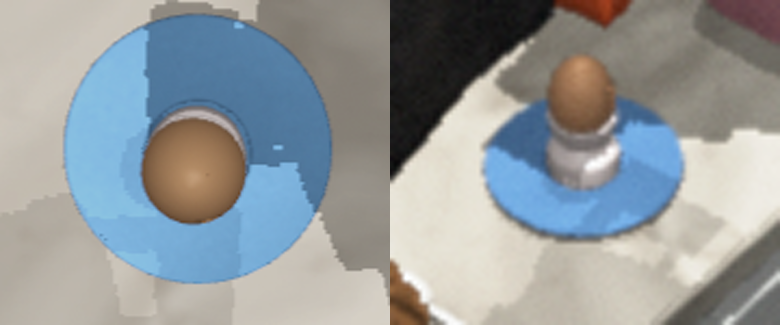

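The cup is centred on the saucer axis within about 0.6 mm. The scene view fits only with the foot at 6.5 mm, so it is down in the well, and the egg is upright and the gripper clear. Handing in.

```bash
python3 -c "
from cell import env
print(env.job_done())"
```

```text
the job is handed in; nothing more can be done
None
```

The egg cup now stands level in the saucer's well with the egg still in it, brought home in three light taps with a pause between each; the job is handed in at about 20 s on the robot's clock, with no verdict shown.

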